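Prop open the paint case

ROBOT

A 6-joint arm with a two-finger parallel gripper is mounted at the origin on the work surface. World frame = base frame: x ahead of the robot, y to its left, z up, the work surface at z = 0. Lengths are in mm, angles in rad, forces in N, time in s.
With the tool pointing down it reaches from about 300 to 775 mm from the base axis. Payload 14.6 kg.
Tool frame: the origin (TCP) lies midway between the tips of the shut fingers; the grasp point (between the pads) lies behind it (manip.grip_depth is the z of the grasp point in the tool frame, in mm); z points along the fingers, y is the line along which they close (so a half turn about z gives the same grasp; the last joint's range is limited). The gripper opens to 94 mm and grips with 3 to 60 N. Pads are 16 mm wide; open, the fingers measure 119 mm over their backs; the gripper's body (75 mm by 177 mm) begins 78 mm behind the grasp point.
Start: joints at [-1.324, 0.3, 1.521, -0, 1.321, -0.067], TCP at [169.764, -523.134, 205.446] pointing down, gripper open.
Joint ranges: [-3.03, 3.03], [-0.79, 2.21], [0.23, 2.52], [-1.04, 4.18], [0, 3.07], [-2.55, 2.55]. Speed limits (rad/s): [2.22, 2.22, 2.57, 3.14, 3.14, 3.14].

INTERFACE

Orientations are given as [roll, pitch, yaw] about the fixed x, y, z axes, in that order (R = Rz(yaw) Ry(pitch) Rx(roll)).
In Python, from cell import manip, eyes gives the robot as it stands (manip), with the cameras (eyes).
- The arm moves only by the tool nudge_tcp, called after "Request:" as name(argument=value, ...) on one line, values as JSON. Schema: {"type":"object","properties":{"moves":{"type":"object","properties":{"steps":{"type":"array","items":{"type":"array","items":{"type":"number"},"minItems":6,"maxItems":6},"minItems":1,"maxItems":5}},"additionalProperties":false,"required":["steps"]},"jaw":{"type":"number"},"grip_force":{"type":"number"},"only":{"type":"string"},"quiet":{"type":"boolean"},"lines":{"type":"string"}},"required":["moves"],"additionalProperties":false}. moves is an object whose key "steps" holds a list of rows, 1 to 5 of them, each of 6 numbers: dx, dy, dz in units of 20 mm, then a rotation vector rx, ry, rz in rad; each row is the pose to reach, as a shift and turn from the pose commanded when the call began, along the tool's axes at that moment; what a row does not reach only later rows make up. A row lasts 1/10 s, in which the tool goes at most 50 mm and 0.15 rad, less where a joint would pass 70% of its speed; a pose out of reach is approached as far as the arm can. jaw is the finger opening in mm, set as the call begins (left out keeps the last). The fingers move at their own pace and stop on an object; grip_force is the grip in N (left out, the last holds). Time passes only in rows, so rows that do not move let the fingers close. The tool returns the time, the measured TCP pose, the force, the opening and the grip force at its end. only (a regular expression) keeps the lines of the reply that match it, lines (a string "A,B") keeps lines A to B, and quiet returns only ok. Input that does not fit is refused with a message, and nothing moves.
- manip.read_state(): the state, without advancing time (a new reading comes with each control period).
- eyes.camera(name): name is "scene" or "top" or "wrist"; returns (picture, depth): 420x560x3 uint8, red, green, blue; 420x560 float32, mm along the optical axis (not along the pixel's ray), 0 where there is no reading.
- eyes.camera_info(name): a dict with "K" (3x3 intrinsics, pixels), "rvec" (rotation vector, rad) and "tvec" (3), from world to camera coordinates, as OpenCV has them; the wrist camera has in their place "mount" (4x4, takes a point from camera to tool coordinates, whose origin is the TCP and whose axes are the flange's). Camera axes: x right, y down, z forward; pixel columns grow to the right and rows downward; lengths in mm; the calibration is good to about 2 mm. A picture is of the moment at which its call begins: read the wrist's pose just before it. camera_info takes no time and is no camera call.
- manip.sign_off(): hands the job in; it is judged then, once.
The state is a dict: "clock": time; "joints": joint angles; "qd": joint speeds; "effort": joint torques, N m; "eef_pos": TCP position; "eef_rot": TCP orientation; "wrist_force": force on the tool from outside, world axes, zero at the start; "moment": the same for the moment, N m; "finger_gap": finger opening in mm; "finger_force": force on a finger pad.
Only numpy, scipy, OpenCV 4.12 (cv2) and the standard library are available. Lean on these libraries where they do the work, as an engineer would, in place of code of your own. Each camera call takes 0.05 s, during which the arm holds its last target. There are 200 camera calls.

TASK

Open the flip-top plywood paint case: raise its lid, then push the middle joint (the black knob) of the folding metal stay on its side through straight and on to its stop, so that the stay is locked and the lid stands up unaided. Do not disturb the jar, the bottle or the stack of wooden pieces standing around the case.

Things in the scene. Friction and masses are not known exactly. Their poses are not given: they have to be found in the camera images.
- case: Open plywood case, fixed to the bench, 180 (x) x 260 (y) x 80 mm high, walls 10 mm. Origin: centre of its underside, on the bench. Its x axis points horizontally from the front (tab side, towards the robot) to the back (hinge side), y to the left seen from the robot, z up. These are the case axes named below.
- hinge_line (a point): Middle of the lid's hinge on the back top rim: 90 mm behind the case's centre, 80 mm up; the hinge axis is the case's y. The lid (10 mm plywood, 180 x 260 mm, about 0.45 kg, underside level with the hinge when shut) swings up and away from the robot.
- tab_front (a point): Middle of the front edge of the dark wooden pull tab on the lid's front edge, 1 mm above the tab's underside, 218 mm from the hinge line; moves with the lid. The tab is 45 mm wide (y), 8 mm thick and sticks out 38 mm in front of the case; below it is free space to the bench (80 mm, lid shut), so a tilted fingertip can hook under it and lift.
- stay_knob (a point): Centre of the black knob on the stay's middle joint (elbow): cylinder, 16 mm diameter, 34 mm long, along the case's y, 11 to 45 mm outside the case's right (-y) side. Lid shut: it is by the front right corner, 38 mm above the bench. As the lid rises the elbow unfolds, bulging towards the robot; straight, it is 52 mm in front of the hinge line and 27 mm above it.
- stay_stop (a point): Point fixed to the case (nothing there to see) where the knob's centre is when the stay is locked: 41 mm in front of the hinge line, 21 mm above it. From straight the knob gets there by moving 13 mm back and slightly down (case x +0.88, z -0.48).
- stay_foot (a point): Lower pivot of the stay on the case's right side, 5 mm in front of the case's centre, 30 mm above the bench. Two flat steel links, 14 mm wide and 88.3 mm between pivots, lie 4 to 11 mm outside that side: one from here to the knob, one from the knob to the lid's right edge, 105 mm from the hinge line.
- lid (a joint): Lid angle in rad: 0 shut, 1.48 with the stay straight (the most it can open), 1.47 with the stay locked. The hinge is a little stiff: left unlocked above 1.25 rad the lid rests where it is, lower it may fall shut. Lifting at the tab takes 2 to 5 N.
- stay_upper (a joint): Bend of the stay's elbow in rad: 0 folded (lid shut), 2.556 straight, 2.856 over centre against its stop, which is locked; it stays there by itself and holds the lid. Pushing the knob back from a lid angle of about 1.3 rad takes a few N and raises the lid the rest of the way.
- blanks: Bystander: loose stack of five cross-shaped wooden pieces, about 155 mm across, 35 mm high; origin at the centre of its underside, z up.
- jar: Bystander: loose glass jar with white cap, 60 mm diameter, 85 mm high; origin at the centre of its underside, z up.
- bottle: Bystander: loose amber bottle, 60 mm diameter, 130 mm high; origin at the centre of its underside, z up.

How it is judged:
By the outcome, as a careful person would: the job done as asked, in the order asked, and still so for the second after the job is handed in, with the robot touching nothing.
It also fails if it takes over 64 s, if anything falls off the work surface, if the arm or the gripper's body presses on something with over 40 N, if the wrist force passes 120 N, or if a joint passes its speed limit or range.

## Working session

There is one attempt and no reset: what is moved stays moved. The work goes in short steps, Python scripts to look and compute and a tool call to move; the robot and the scene stay as the last step left them, time stands still between calls to the robot, and variables do not carry over. Pictures are saved under pics/ and viewed, at most 13 in all, crops included, and the job is handed in when it is done.

```bash
ls; mkdir -p pics; cat > h.py <<'E'
import numpy as np, cv2, json
from cell import manip, eyes
from scipy.spatial.transform import Rotation as R
def snap(n,f):
    p,d=eyes.camera(n); cv2.imwrite(f'pics/{f}.png',p[:,:,::-1]); np.save(f'pics/{f}.npy',d); return p,d
def T(n):
    i=eyes.camera_info(n); return np.array(i['K']),cv2.Rodrigues(np.array(i['rvec'],float))[0],np.array(i['tvec'],float).ravel()
def unproj(n,u,v,z):
    K,r,t=T(n); return r.T@(np.linalg.inv(K)@np.array([u,v,1.])*z-t)
def ray_at(n,u,v,h):
    K,r,t=T(n); c=-r.T@t; d=r.T@np.linalg.inv(K)@np.array([u,v,1.]); return c+d*(h-c[2])/d[2]
def proj(n,P):
    K,r,t=T(n); q=K@(r@np.array(P,float)+t); return q[:2]/q[2]
E
python3 - <<'E'
from h import *
a,_=snap('scene','s0'); b,_=snap('top','t0')
s=manip.read_state(); print({k:np.round(v,3).tolist() for k,v in s.items()}, manip.grip_depth)
for n in('scene','top'):
    K,r,t=T(n); print(n,K.round(1).tolist(),(-r.T@t).round(0),r.round(2).tolist())
print(eyes.camera_info('wrist'))
E
```

```text
cell.py
pics
{'clock': 0.1, 'joints': [-1.324, 0.3, 1.521, -0.0, 1.321, -0.067], 'qd': [0.001, -0.003, -0.003, 0.001, -0.001, 0.001], 'effort': [-0.001, -53.265, -35.329, 0.071, 0.024, -0.0], 'eef_pos': [169.706, -522.922, 204.961], 'eef_rot': [-3.141, -0.0, 0.314], 'wrist_force': [0.11, 0.478, -0.194], 'moment': [-0.009, -0.042, 0.001], 'finger_force': 0.0, 'finger_gap': 93.91} -18.8
scene [[385.9, 0.0, 278.6], [0.0, 385.9, 207.6], [0.0, 0.0, 1.0]] [1372.  218.  595.] [[-0.22, 0.98, -0.01], [0.5, 0.11, -0.86], [-0.84, -0.19, -0.52]]
top [[422.4, 0.0, 279.7], [0.0, 422.4, 210.2], [0.0, 0.0, 1.0]] [ 540.   32. 1045.] [[0.0, -1.0, -0.01], [-1.0, -0.0, -0.05], [0.05, 0.01, -1.0]]
{'K': array([[336.03254944,   0.        , 280.65349118],
       [  0.        , 336.03254944, 211.68314044],
       [  0.        ,   0.        ,   1.        ]]), 'mount': array([[-6.24375522e-04, -9.58473479e-01, -2.85180996e-01,
         8.44317619e+01],
       [ 9.99999742e-01, -4.97460312e-04, -5.17470826e-04,
         2.58465945e-01],
       [ 3.54115836e-04, -2.85181246e-01,  9.58473543e-01,
        -1.78848997e+02],
       [ 0.00000000e+00,  0.00000000e+00,  0.00000000e+00,
         1.00000000e+00]])}
```

View pics/s0.png

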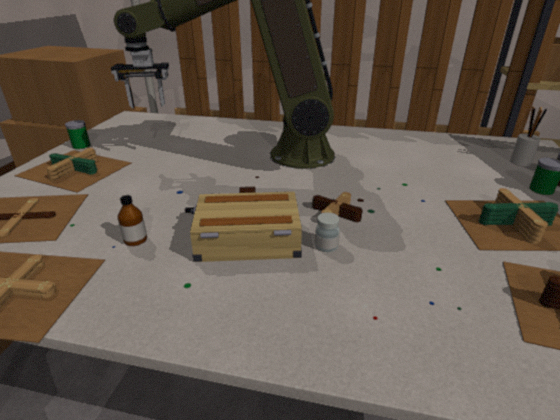

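View pics/t0.png

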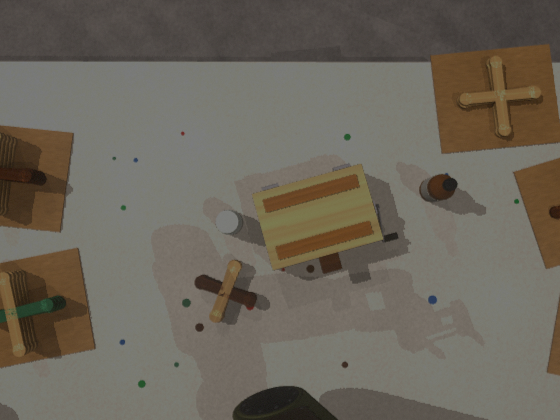

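The scene view shows the case from behind, with the bottle at (132,222), the jar at (328,232) and the stack at (337,207). In the top view the lid is centred near (318,217), the tab near (329,261), the knob near (391,238), the bottle near (438,187), the jar near (229,222) and the blanks near (226,291). I'll enlarge the top view.

```bash
python3 - <<'E'
import cv2
a=cv2.imread('pics/t0.png')[150:290,240:440]
cv2.imwrite('pics/t0c.png',cv2.convertScaleAbs(cv2.resize(a,None,fx=4,fy=4,interpolation=cv2.INTER_CUBIC),alpha=1.5))
E
```

```text
(no output)
```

View pics/t0c.png

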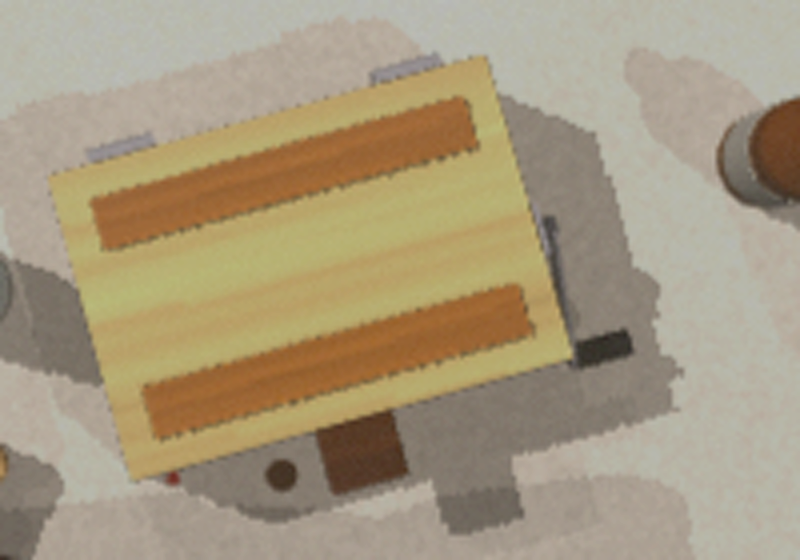

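The crop shows the lid corners at BL(50,177), BR(490,57), FR(573,357) and FL(131,480). The tab's front edge runs from (332,495) to (409,474), and the knob's centre is about (604,348), all in 4x crop pixels.

```bash
cat >> h.py <<'E'
def full(u,v): return 240+(u+.5)/4-.5,150+(v+.5)/4-.5
E
python3 - <<'E'
from h import *
d=np.load('pics/t0.npy'); ds=np.load('pics/s0.npy')
C=[full(*p) for p in [(50,177),(490,57),(573,357),(131,480)]]
P=np.array([ray_at('top',*c,90) for c in C]); print(P.round(1))
print([np.linalg.norm(P[i]-P[(i+1)%4]).round(1) for i in range(4)])
ctr=P.mean(0); ax=(P[0]+P[1]-P[2]-P[3]); ay=(P[0]-P[1]+P[3]-P[2])
y1=np.arctan2(ax[1],ax[0]); y2=np.arctan2(-ay[0],ay[1]); print('c',ctr,'yaw',y1,y2)
for n,p in [('lid',(310,268)),('tab',(362,452)),('tab2',(370,483)),('knob',(604,348))]:
    u,v=full(*p); z=d[round(v),round(u)]; print(n,unproj('top',u,v,z).round(1))
for n,p in [('bottle',(438,187)),('jar',(229,222)),('bl',(226,291))]: print(n,unproj('top',*p,d[p[1],p[0]]).round(1))
# scene check: back edge & lid corners predicted pixels
print([proj('scene',p).round(0).tolist() for p in P], proj('scene',ctr))
# lid plane height from scene depth
u,v=map(int,proj('scene',ctr)); print(unproj('scene',u,v,ds[v,u]), ds[v,u])
E
```

```text
[[ 628.3  102.2   90. ]
 [ 697.8 -147.7   90. ]
 [ 527.8 -193.4   90. ]
 [ 457.6   55.3   90. ]]
[np.float64(259.3), np.float64(176.1), np.float64(258.3), np.float64(177.1)]
c [577.86880161 -45.89333832  90.        ] yaw 0.26544838462962234 0.2731981579336055
lid [577.2 -45.1  92.5]
tab [473.6 -75.1  85.1]
tab2 [456.5 -79.1  89.1]
knob [ 532.6 -222.    45.9]
bottle [ 644.6 -315.5   99.6]
jar [564.3 154.3  88.1]
bl [401.8 166.4  35. ]
[[301.0, 227.0], [190.0, 231.0], [200.0, 194.0], [295.0, 191.0]] [246.9980526  209.07643534]
[575.72316181 -49.24383002  88.5246155 ] 977.4549
```

```bash
python3 - <<'E'
import cv2
a=cv2.imread('pics/s0.png')[170:270,180:320]
cv2.imwrite('pics/s0c.png',cv2.resize(a,None,fx=5,fy=5,interpolation=cv2.INTER_CUBIC))
E
```

```text
(no output)
```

View pics/s0c.png

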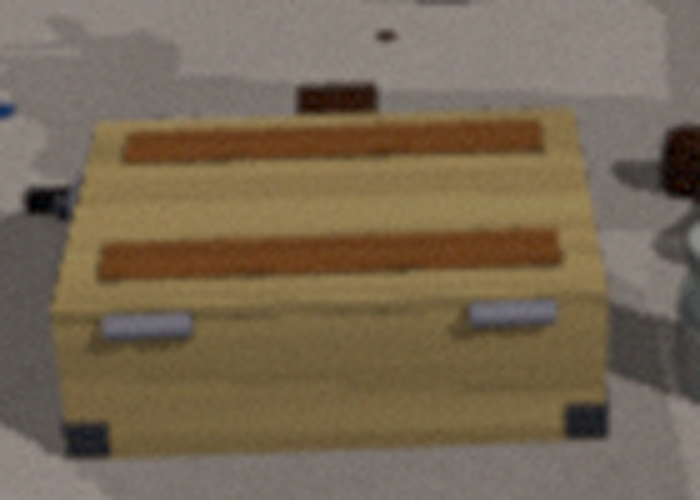

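The scene view agrees with the prediction from the top view to within 1–2 px. The case centre is about (577.5, -46), with yaw about 0.269. The tab and knob both land where the text says they should. The next step is a helper that turns case-frame goals into tool-axis rows.

```bash
cat > go.py <<'E'
# python3 go.py "cx,cy,cz,tilt" ... : goals of TCP in case frame (tilt forward from straight down) -> rows, each relative to the previous goal
import sys; from h import *
C=np.array([577.5,-46,0]); Y=0.269; RZ=R.from_euler('z',Y)
s=manip.read_state(); p=np.array(s['eef_pos']); q=R.from_euler('xyz',s['eef_rot'])
c=RZ.inv().apply(p-C); z=RZ.inv().apply(q.apply([0,0,1])); print('now case',c.round(1),'tilt',np.arctan2(z[0],-z[2]).round(3),'t',round(s['clock'],2),'F',np.round(s['wrist_force'],1),'q',np.round(s['joints'],2))
for g in sys.argv[1:]:
    g=[float(v) for v in g.split(',')]
    P=C+RZ.apply(g[:3]); Q=RZ*R.from_euler('x',np.pi)*R.from_euler('y',g[3])
    print(g,'row',q.inv().apply(P-p).round(1).tolist(),(q.inv()*Q).as_rotvec().round(3).tolist()); p,q=P,Q
E
cat > lift.py <<'E'
import numpy as np
th=.7
for s,ph in [(30,0),(28,.1),(25,.3),(25,.5),(25,.7),(25,.87),(25,1.0),(25,1.1),(25,1.2),(25,1.3),(25,1.38)]:
    b=max(ph,np.pi/2-th); c=np.array([90-218*np.cos(ph),80+218*np.sin(ph)])+s*np.array([np.cos(b),-np.sin(b)])-8*np.array([np.cos(th),np.sin(th)]); print(ph,c.round(1))
E
python3 lift.py; python3 go.py "-190,0,170,0" "-190,0,170,0.7" "-150,0,60,.7"
```

```text
0 [-114.8   51.9]
0.1 [-115.    75.2]
0.3 [-108.3  120.1]
0.5 [-91.3 160.2]
0.7 [-66.7 196.2]
0.87 [-40.6 222.3]
1.0 [-20.4 237.3]
1.1 [ -3.7 246.8]
1.2 [ 13.9 254.7]
1.3 [ 32.3 260.8]
1.38 [ 47.3 264.3]
now case [-519.9 -351.4  205. ] tilt 0.0 t 0.1 F [ 0.1  0.5 -0.2] q [-1.32  0.3   1.52 -0.    1.32 -0.07]
[-190.0, 0.0, 170.0, 0.0] row [345.3, -336.2, 35.3] [-0.001, -0.0, 0.045]
[-190.0, 0.0, 170.0, 0.7] row [0.0, 0.0, 0.0] [0.0, 0.7, -0.0]
[-150.0, 0.0, 60.0, 0.7] row [-40.3, 0.0, 109.9] [0.0, 0.0, 0.0]
```

The rows are not in the units I measure in: shifts go in units of 20 mm. I convert before sending: 172 mm is 8.6, -168 mm is -8.4.

Request:
nudge_tcp(moves={"steps": [[1.75,-1.7,0.2,0,0,0.01],[3.5,-3.35,0.35,0,0,0.02],[5.2,-5.05,0.55,0,0,0.03],[6.9,-6.7,0.7,0,0,0.04],[8.6,-8.4,0.9,0,0,0.045]]}, jaw=0, grip_force=20)

```text
clock: 0.6
eef_pos: [281.9, -308.5, 187.2]
eef_rot: [-3.142, -0.0, 0.268]
wrist_force: [1.1, -0.5, -0.6]
finger_gap: 57.5
finger_force: 0.0
```

Request:
nudge_tcp(moves={"steps": [[1.75,-1.7,0.2,0,0,0],[3.5,-3.35,0.35,0,0,0],[5.2,-5.05,0.55,0,0,0],[6.9,-6.7,0.7,0,0,0],[8.65,-8.4,0.85,0,0,0]]})

```text
clock: 1.1
eef_pos: [404.2, -100.4, 170.4]
eef_rot: [3.141, -0.0, 0.269]
wrist_force: [1.1, -1.5, -0.3]
finger_gap: 17.1
finger_force: 0.0
```

Request:
nudge_tcp(moves={"steps": [[0,0,0,0,0.14,0],[0,0,0,0,0.28,0],[0,0,0,0,0.42,0],[0,0,0,0,0.56,0],[0,0,0,0,0.7,0]]})

```text
clock: 1.6
eef_pos: [403.4, -101.9, 170.4]
eef_rot: [-3.141, -0.683, 0.27]
wrist_force: [0.3, 0.8, -0.3]
finger_gap: 0.4
finger_force: 0.0
```

Request:
nudge_tcp(moves={"steps": [[0,0,0,0,0,0],[0,0,0,0,0,0]]})

```text
clock: 1.8
eef_pos: [403.3, -102.2, 170.0]
eef_rot: [-3.137, -0.675, 0.266]
wrist_force: [0.4, -0.1, 1.2]
finger_gap: 0.2
finger_force: 0.0
```

```bash
python3 go.py "-190,0,170,0.7" "-150,0,60,.7"
```

```text
now case [-182.8   -7.9  170. ] tilt 0.675 t 1.8 F [ 0.4 -0.1  1.2] q [-0.68 -0.22  2.3   0.79  0.8   0.13]
[-190.0, 0.0, 170.0, 0.7] row [-5.6, -7.9, -4.4] [-0.003, 0.025, -0.002]
[-150.0, 0.0, 60.0, 0.7] row [-40.3, 0.0, 109.9] [0.0, 0.0, 0.0]
```

In the tool's units: 105 mm is 5.25, -46 mm is -2.3.

Request:
nudge_tcp(moves={"steps": [[-0.6,-0.2,1.25,0,0.02,0],[-1.15,-0.4,2.5,0,0.025,0],[-1.75,-0.4,3.75,0,0.025,0],[-2.3,-0.4,5.25,0,0.025,0],[-2.3,-0.4,5.25,0,0.025,0]]})

```text
clock: 2.3
eef_pos: [430.0, -83.8, 56.3]
eef_rot: [-3.13, -0.697, 0.267]
wrist_force: [-0.3, 0.7, 0.6]
finger_gap: 0.8
finger_force: 0.0
```

```bash
python3 go.py "-150,0,48,0.7" "-115,0,48,.7"
```

```text
now case [-152.2    2.8   56.3] tilt 0.697 t 2.3 F [-0.3  0.7  0.6] q [-0.59  0.12  2.36  1.28  0.54 -0.4 ]
[-150.0, 0.0, 48.0, 0.7] row [-3.6, 2.8, 7.8] [-0.01, 0.003, -0.002]
[-115.0, 0.0, 48.0, 0.7] row [26.8, 0.0, 22.5] [0.0, 0.0, 0.0]
```

In the tool's units: -4 mm is -0.2, 30 mm is 1.5.

Request:
nudge_tcp(moves={"steps": [[-0.2,0.15,0.4,0,0,0],[0.3,0.15,0.8,0,0,0],[0.75,0.15,1.2,0,0,0],[1.15,0.15,1.5,0,0,0],[1.15,0.15,1.5,0,0,0]]})

```text
clock: 2.8
eef_pos: [467.3, -78.1, 51.9]
eef_rot: [-3.139, -0.702, 0.271]
wrist_force: [-0.5, -1.5, -3.4]
finger_gap: 0.4
finger_force: 1.3
```

```bash
python3 go.py "-115,0,65,0.7" "-115,0,75,.7" "-108,0,120,.7" "-91,0,160,.7" "-67,0,196,.7" "-41,0,222,.7" "-20,0,237,.7" "14,0,255,.7" "47,0,264,.7"
python3 - <<'E'
from h import *
a,_=snap('scene','s1'); cv2.imwrite('pics/s1c.png',cv2.resize(a[120:280,120:340,::-1],None,fx=3.5,fy=3.5,interpolation=cv2.INTER_CUBIC))
E
```

```text
now case [-114.7   -1.7   51.9] tilt 0.702 t 2.8 F [-0.5 -1.5 -3.4] q [-0.51  0.19  2.29  1.34  0.49 -0.39]
[-115.0, 0.0, 65.0, 0.7] row [8.3, -1.7, -10.1] [-0.004, -0.002, 0.001]
[-115.0, 0.0, 75.0, 0.7] row [6.4, 0.0, -7.6] [0.0, 0.0, 0.0]
[-108.0, 0.0, 120.0, 0.7] row [34.3, -0.0, -29.9] [0.0, 0.0, 0.0]
[-91.0, 0.0, 160.0, 0.7] row [38.8, -0.0, -19.6] [0.0, 0.0, 0.0]
[-67.0, 0.0, 196.0, 0.7] row [41.5, 0.0, -12.1] [0.0, 0.0, 0.0]
[-41.0, 0.0, 222.0, 0.7] row [36.6, 0.0, -3.1] [0.0, 0.0, 0.0]
[-20.0, 0.0, 237.0, 0.7] row [25.7, 0.0, 2.1] [0.0, 0.0, 0.0]
[14.0, 0.0, 255.0, 0.7] row [37.6, -0.0, 8.1] [0.0, 0.0, 0.0]
[47.0, 0.0, 264.0, 0.7] row [31.0, 0.0, 14.4] [0.0, 0.0, 0.0]
```

View pics/s1c.png

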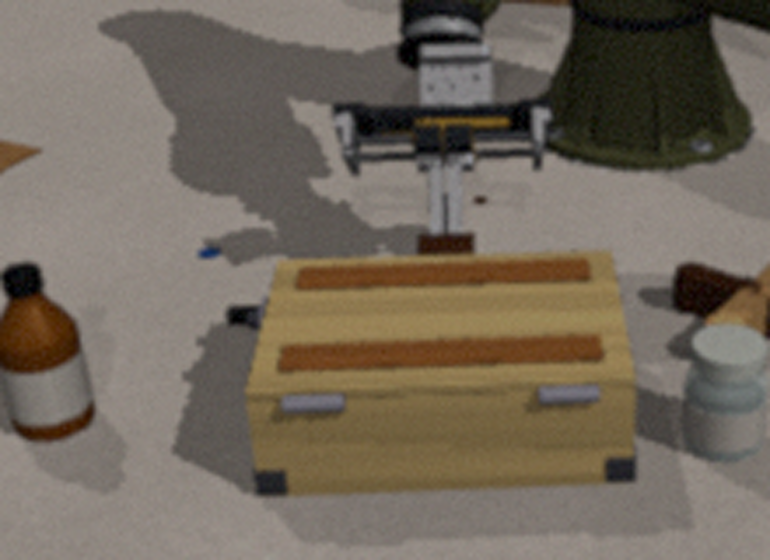

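The gripper is centred in front of the tab, at about (445,240), and lightly touching it. The knob (243,316), bottle and jar are clear. Now I lift.

Request:
nudge_tcp(moves={"steps": [[0.2,-0.05,-0.25,0,0,0],[0.4,-0.1,-0.5,0,0,0],[0.75,-0.1,-0.9,0,0,0],[1.15,-0.1,-1.3,0,0,0],[1.6,-0.1,-1.65,0,0,0]]})

```text
clock: 3.35
eef_pos: [468.9, -75.6, 98.0]
eef_rot: [-3.138, -0.702, 0.269]
wrist_force: [-4.6, -0.6, -2.8]
finger_gap: 0.1
finger_force: 2.6
```

Request:
nudge_tcp(moves={"steps": [[0.4,0,-0.35,0,0,0],[0.85,0,-0.75,0,0,0],[1.35,0,-1,0,0,0],[1.85,0,-1.25,0,0,0],[2.8,0,-1.7,0,0,0]]})

```text
clock: 3.85
eef_pos: [488.5, -70.2, 159.5]
eef_rot: [-3.137, -0.7, 0.268]
wrist_force: [-0.9, 0.5, -3.3]
finger_gap: 0.3
finger_force: 1.4
```

```bash
python3 go.py "-91,0,160,.7" "-67,0,196,.7" "-41,0,222,.7" "-20,0,237,.7" "14,0,255,.7" "47,0,264,.7"
python3 - <<'E'
from h import *
a,_=snap('scene','s2'); cv2.imwrite('pics/s2c.png',cv2.resize(a[120:280,120:340,::-1],None,fx=2.5,fy=2.5,interpolation=cv2.INTER_CUBIC))
E
```

```text
now case [-92.3   0.3 159.5] tilt 0.7 t 3.85 F [-0.9  0.5 -3.3] q [-0.46 -0.03  2.18  0.85  0.61  0.22]
[-91.0, 0.0, 160.0, 0.7] row [1.3, 0.3, 0.4] [-0.004, -0.0, -0.001]
[-67.0, 0.0, 196.0, 0.7] row [41.5, 0.0, -12.1] [0.0, 0.0, 0.0]
[-41.0, 0.0, 222.0, 0.7] row [36.6, 0.0, -3.1] [0.0, 0.0, 0.0]
[-20.0, 0.0, 237.0, 0.7] row [25.7, 0.0, 2.1] [0.0, 0.0, 0.0]
[14.0, 0.0, 255.0, 0.7] row [37.6, -0.0, 8.1] [0.0, 0.0, 0.0]
[47.0, 0.0, 264.0, 0.7] row [31.0, 0.0, 14.4] [0.0, 0.0, 0.0]
```

View pics/s2c.png

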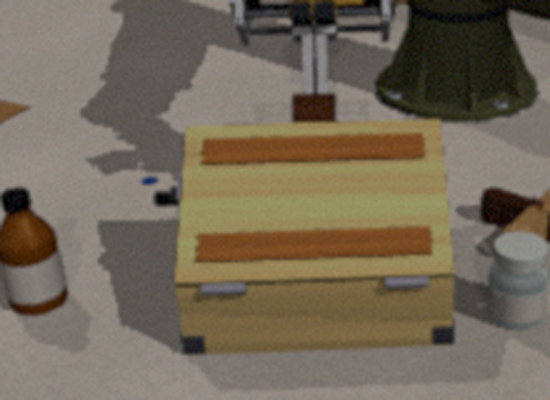

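The lid is rising: its front edge is at row 122 of the crop, with the tab on the fingertip at (314,105). I continue along the arc.

In the tool's units: -15 mm is -0.75, 15 mm is 0.75.

Request:
nudge_tcp(moves={"steps": [[0.75,0,-0.2,0,0,0],[1.5,0,-0.4,0,0,0],[2.15,0,-0.6,0,0,0],[3.1,0,-0.675,0,0,0],[4,0,-0.75,0,0,0]]})

```text
clock: 4.4
eef_pos: [538.7, -56.6, 223.1]
eef_rot: [-3.138, -0.702, 0.269]
wrist_force: [-1.2, -0.0, -3.9]
finger_gap: 0.7
finger_force: 1.6
```

Request:
nudge_tcp(moves={"steps": [[0.65,0,0.05,0,0,0],[1.3,0,0.1,0,0,0],[1.9,0,0.225,0,0,0],[2.5,0,0.35,0,0,0],[3.15,0,0.5,0,0,0]]})

```text
clock: 4.9
eef_pos: [591.2, -42.0, 255.7]
eef_rot: [-3.138, -0.702, 0.269]
wrist_force: [-0.8, -0.2, -3.2]
finger_gap: 0.5
finger_force: 1.3
```

Request:
nudge_tcp(moves={"steps": [[0.4,0,0.15,0,0,0],[0.8,0,0.35,0,0,0],[1.15,0,0.55,0,0,0],[1.55,0,0.725,0,0,0],[1.55,0,0.725,0,0,0]]})

```text
clock: 5.4
eef_pos: [623.8, -33.4, 264.9]
eef_rot: [-3.138, -0.703, 0.269]
wrist_force: [-0.4, 0.4, 0.4]
finger_gap: 0.5
finger_force: 0.0
```

```bash
python3 go.py "47,0,264,.7"
python3 - <<'E'
from h import *
a,_=snap('scene','s3'); b,d=snap('top','t3')
x=cv2.resize(a[60:280,120:340,::-1],(500,500),interpolation=cv2.INTER_CUBIC);cv2.imwrite('pics/s3c.png',x)
E
```

```text
now case [ 4.800e+01 -1.000e-01  2.649e+02] tilt 0.703 t 5.4 F [-0.4  0.4  0.4] q [-0.25  0.11  1.76  0.53  0.71  0.74]
[47.0, 0.0, 264.0, 0.7] row [-1.3, -0.1, -0.0] [-0.004, -0.003, 0.0]
```

View pics/s3c.png

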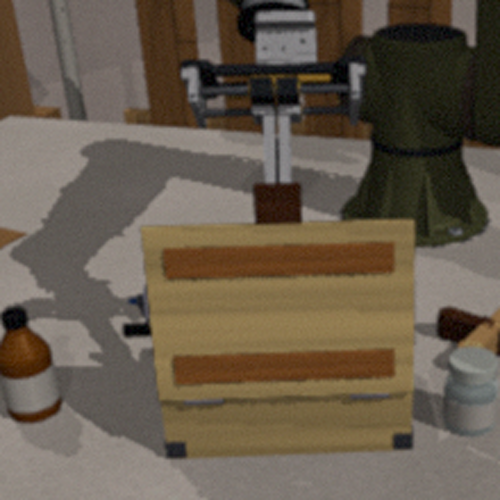

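The lid stands nearly upright and the knob is at crop (136,329), which is scene pixel (180,205). The force has dropped to about 0, so I'll estimate the lid angle and knob position from the pictures.

```bash
cat > knob.py <<'E'
from h import *
C=np.array([577.5,-46,0]); RZ=R.from_euler('z',0.269)
W=lambda x,y,z:C+RZ.apply([x,y,z])
def kn(ph):
    L=np.array([90-105*np.cos(ph),80+105*np.sin(ph)]);F=np.array([-5,30.]);d=L-F;n=np.linalg.norm(d);h=np.sqrt(max(88.3**2-n*n/4,0));return (L+F)/2+h*np.array([-d[1],d[0]])/n
if __name__=='__main__':
    for ph in (1.25,1.3,1.35,1.38,1.42,1.45,1.48):
        k=kn(ph); print(ph,k.round(1),'knob scene',proj('scene',W(k[0],-158,k[1])).round(1),'top',proj('top',W(k[0],-158,k[1])).round(1),'lidcorner back R scene',proj('scene',W(90-180*np.cos(ph)+10*np.sin(ph),-130,80+180*np.sin(ph)+10*np.cos(ph))).round(1),'tabtop L',proj('scene',W(90-218*np.cos(ph)+8*np.sin(ph),0,80+218*np.sin(ph)+8*np.cos(ph))).round(1))
    k=(49,101);print('stop',proj('scene',W(k[0],-158,k[1])).round(1),proj('top',W(k[0],-158,k[1])).round(1))
E
python3 knob.py
python3 - <<'E'
import cv2
a=cv2.imread('pics/t3.png')[150:270,300:440]; b=cv2.imread('pics/s3.png')[150:220,160:230]
import numpy as np
cv2.imwrite('pics/t3c.png',cv2.convertScaleAbs(np.vstack([cv2.resize(a,(420,360),interpolation=cv2.INTER_CUBIC)]),alpha=1.5))
cv2.imwrite('pics/x.png',np.hstack([cv2.imread('pics/t3c.png'),cv2.resize(b,(360,360),interpolation=cv2.INTER_CUBIC)]))
E
```

```text
1.25 [ -6.6 118.3] knob scene [182.9 199.7] top [388.7 200.1] lidcorner back R scene [183.8 157. ] tabtop L [242.4 138.1]
1.3 [1.000e-01 1.182e+02] knob scene [182.4 201.1] top [387.8 197.2] lidcorner back R scene [183.  157.7] tabtop L [242.2 138.6]
1.35 [  7.2 117.4] knob scene [182.  202.8] top [386.8 194.1] lidcorner back R scene [182.2 158.6] tabtop L [241.9 139.4]
1.38 [ 11.9 116.7] knob scene [181.7 204.1] top [386.2 192.1] lidcorner back R scene [181.7 159.3] tabtop L [241.8 140.1]
1.42 [ 18.9 115. ] knob scene [181.3 206.1] top [385.1 189.1] lidcorner back R scene [181.1 160.3] tabtop L [241.6 141. ]
1.45 [ 25.2 113. ] knob scene [181.  208.2] top [384.1 186.5] lidcorner back R scene [180.7 161.2] tabtop L [241.5 141.9]
1.48 [ 37.7 107.3] knob scene [180.4 212.9] top [381.9 181.4] lidcorner back R scene [180.2 162.1] tabtop L [241.4 142.8]
stop [180.  217.6] [379.9 176.9]
```

View pics/x.png

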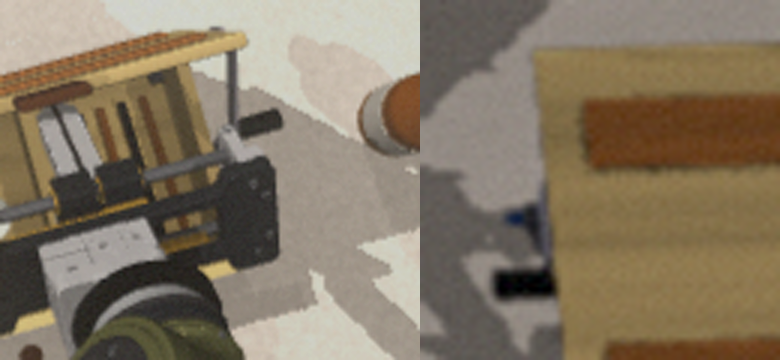

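Top crop: the knob is at (261,122), i.e. full pixel (387,190.5); in the scene view it is on row 205. Both give a lid angle of about 1.40 with the knob near case (15, 116), so the lid can rest there. I retreat and go to the knob.

```bash
python3 go.py "-50,0,255,.7" "-70,-155,205,1.1" "-17,-155,132,1.1"
```

```text
now case [ 4.740e+01 -2.000e-01  2.646e+02] tilt 0.703 t 5.5 F [ 0.5  0.7 -0.9] q [-0.26  0.11  1.77  0.53  0.71  0.74]
[-50.0, 0.0, 255.0, 0.7] row [-80.5, -0.4, -55.6] [-0.004, -0.003, -0.0]
[-70.0, -155.0, 205.0, 1.1] row [-47.5, 155.0, 25.4] [-0.0, 0.4, -0.0]
[-17.0, -155.0, 132.0, 1.1] row [-41.0, 0.0, 80.3] [0.0, 0.0, 0.0]
```

In the tool's units: -80 mm is -4, -60 mm is -3.

Request:
nudge_tcp(moves={"steps": [[-0.8,0,-0.55,0,0,0],[-2,0,-1.4,0,0,0],[-3,0,-2.1,0,0,0],[-4,0,-2.8,0,0,0]]})

```text
clock: 5.9
eef_pos: [528.3, -59.8, 255.6]
eef_rot: [-3.138, -0.703, 0.269]
wrist_force: [-0.5, -0.0, 0.2]
finger_gap: 0.4
finger_force: 0.0
```

Request:
nudge_tcp(moves={"steps": [[-0.45,1.55,0.25,0,0.08,0],[-0.9,3.1,0.5,0,0.16,0],[-1.4,4.65,0.75,0,0.24,0],[-1.9,6.2,1,0,0.32,0],[-2.4,7.75,1.25,0,0.4,0]]})

```text
clock: 6.4
eef_pos: [551.1, -216.3, 205.8]
eef_rot: [3.141, -1.108, 0.27]
wrist_force: [1.3, 1.0, 0.5]
finger_gap: 0.6
finger_force: 0.0
```

Request:
nudge_tcp(moves={"steps": [[0,0,0,0,0,0],[0,0,0,0,0,0]]})

```text
clock: 6.6
eef_pos: [550.8, -214.8, 204.4]
eef_rot: [-3.131, -1.101, 0.26]
wrist_force: [-0.1, 0.1, 0.3]
finger_gap: 0.7
finger_force: 0.0
```

```bash
python3 go.py "-17,-155,132,1.1" "8,-155,119.6,1.1" "42,-155,104.6,1.1"
python3 - <<'E'
from h import *
a,_=snap('scene','s4'); b,d=snap('top','t4')
x=cv2.resize(b[150:270,300:440,::-1],(420,360),interpolation=cv2.INTER_CUBIC)
x=np.hstack([cv2.convertScaleAbs(x,alpha=1.5),cv2.resize(a[150:220,160:230,::-1],(360,360),interpolation=cv2.INTER_CUBIC)]);cv2.imwrite('pics/x4.png',x)
E
```

```text
now case [ -70.6 -155.6  204.4] tilt 1.101 t 6.6 F [-0.1  0.1  0.3] q [-0.81  0.23  2.01  1.45  0.91 -0.5 ]
[-17.0, -155.0, 132.0, 1.1] row [-40.3, -0.3, 80.6] [-0.003, -0.001, -0.004]
[8.0, -155.0, 119.6, 1.1] row [0.3, -0.0, 27.9] [0.0, 0.0, 0.0]
[42.0, -155.0, 104.6, 1.1] row [2.1, 0.0, 37.1] [0.0, 0.0, 0.0]
```

View pics/x4.png

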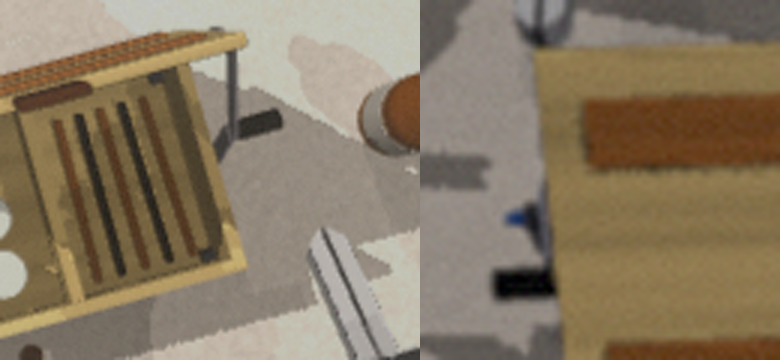

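The lid stays put with the arm clear and the knob is unmoved at (261,123). I move to just short of it.

In the tool's units: 81 mm is 4.05, 60 mm is 3.

Request:
nudge_tcp(moves={"steps": [[-0.5,0,1,0,0,0],[-1,0,2,0,0,0],[-1.5,0,3,0,0,0],[-2,0,4.05,0,0,0],[-2,0,4.05,0,0,0]]})

```text
clock: 7.2
eef_pos: [604.1, -197.4, 132.4]
eef_rot: [-3.134, -1.102, 0.267]
wrist_force: [0.1, 0.7, -0.3]
finger_gap: 0.5
finger_force: 0.0
```

```bash
python3 go.py "8,-155,119.6,1.1" "42,-155,104.6,1.1"
python3 - <<'E'
from h import *
b,d=snap('top','t5')
x=cv2.resize(b[150:270,300:440,::-1],(560,480),interpolation=cv2.INTER_CUBIC)
cv2.imwrite('pics/x5.png',cv2.convertScaleAbs(x,alpha=1.5))
E
```

```text
now case [ -14.6 -153.   132.4] tilt 1.102 t 7.2 F [ 0.1  0.7 -0.3] q [-0.7   0.43  1.96  1.64  0.83 -0.69]
[8.0, -155.0, 119.6, 1.1] row [-1.2, 2.2, 25.9] [-0.006, -0.002, -0.001]
[42.0, -155.0, 104.6, 1.1] row [2.1, 0.0, 37.1] [0.0, 0.0, 0.0]
```

View pics/x5.png

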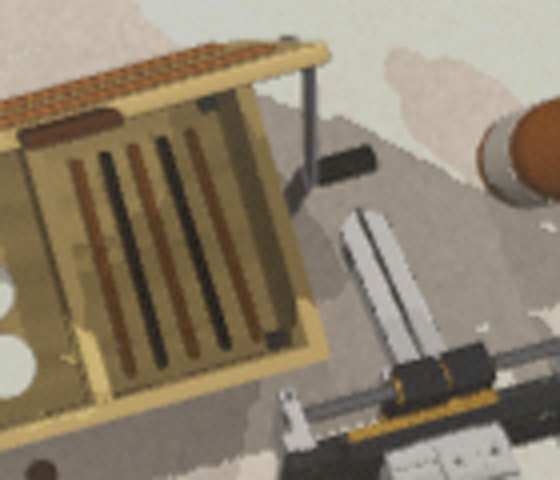

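The fingertip at (362,215) lines up with the knob's centre (348,165) along the push direction. I push.

Request:
nudge_tcp(moves={"steps": [[-0.05,0,0.45,0,0,0],[-0.05,0,0.9,0,0,0],[-0.05,0,1.3,0,0,0],[-0.025,0,1.6,0,0,0],[0,0,1.9,0,0,0]]})

```text
clock: 7.75
eef_pos: [636.7, -190.3, 116.1]
eef_rot: [-3.136, -1.104, 0.266]
wrist_force: [0.7, -0.2, 2.5]
finger_gap: 0.3
finger_force: 1.1
```

Request:
nudge_tcp(moves={"steps": [[0,0,0.3,0,0,0],[0.025,0,0.6,0,0,0],[0.05,0,0.85,0,0,0],[0.05,0,1.05,0,0,0],[0.05,0,1.25,0,0,0]]})

```text
clock: 8.25
eef_pos: [658.0, -184.2, 104.8]
eef_rot: [-3.134, -1.102, 0.265]
wrist_force: [-3.9, -1.1, -0.8]
finger_gap: 0.2
finger_force: 1.6
```

```bash
python3 go.py "42,-155,104.6,1.1"
python3 - <<'E'
from h import *
a,_=snap('scene','s6');b,d=snap('top','t6')
E
```

```text
now case [  40.9 -154.6  104.8] tilt 1.102 t 8.25 F [-3.9 -1.1 -0.8] q [-0.6   0.54  1.86  1.74  0.77 -0.72]
[42.0, -155.0, 104.6, 1.1] row [0.3, 0.4, 1.1] [-0.003, -0.002, -0.002]
```

Request:
nudge_tcp(moves={"steps": [[0,0,0.05,0,0,0],[0,0,0.1,0,0,0],[0,0,0.1,0,0,0]]})

```text
clock: 8.65
eef_pos: [659.5, -183.8, 104.4]
eef_rot: [-3.135, -1.103, 0.265]
wrist_force: [-6.2, -0.5, 0.7]
finger_gap: 0.8
finger_force: 2.5
```

```bash
python3 go.py "42,-155,104.6,1.1"
```

```text
now case [  42.5 -154.6  104.4] tilt 1.103 t 8.65 F [-6.2 -0.5  0.7] q [-0.6   0.55  1.85  1.74  0.77 -0.72]
[42.0, -155.0, 104.6, 1.1] row [-0.1, 0.4, -0.5] [-0.003, -0.003, -0.002]
```

Request:
nudge_tcp(moves={"steps": [[0,0,0.05,0,0,0],[0,0,0.1,0,0,0],[0,0,0.1,0,0,0]]})

```text
clock: 8.95
eef_pos: [660.6, -183.7, 104.0]
eef_rot: [-3.135, -1.103, 0.265]
wrist_force: [-27.7, -2.1, 13.3]
finger_gap: 0.2
finger_force: 14.9
```

```bash
python3 go.py "42,-155,104.6,1.1"
```

```text
now case [  43.5 -154.8  104. ] tilt 1.103 t 8.95 F [-27.7  -2.1  13.3] q [-0.6   0.55  1.85  1.74  0.77 -0.72]
[42.0, -155.0, 104.6, 1.1] row [-0.1, 0.2, -1.6] [-0.003, -0.003, -0.002]
```

The force rose sharply to about 30 N at the expected stop position. I back off along the tool axis and look.

In the tool's units: -110 mm is -5.5, -75 mm is -3.75.

Request:
nudge_tcp(moves={"steps": [[0,0,-0.3,0,0,0],[0,0,-1,0,0,0],[0,0,-2.25,0,0,0],[0,0,-3.75,0,0,0],[0.5,0,-5.5,0,0,0]]})

```text
clock: 9.45
eef_pos: [569.5, -208.4, 161.8]
eef_rot: [-3.132, -1.102, 0.263]
wrist_force: [-0.2, -1.0, 0.7]
finger_gap: 0.1
finger_force: 0.0
```

Request:
nudge_tcp(moves={"steps": [[0,0,-1,0,0,0],[0,0,-2,0,0,0],[0,0,-2,0,0,0],[0,0,-2,0,0,0]]})

```text
clock: 9.85
eef_pos: [536.9, -218.5, 180.5]
eef_rot: [-3.137, -1.103, 0.266]
wrist_force: [-0.0, -0.2, 0.7]
finger_gap: 0.6
finger_force: 0.0
```

```bash
python3 go.py; python3 knob.py | tail -2
python3 - <<'E'
from h import *
a,_=snap('scene','s7'); b,d=snap('top','t7')
x=cv2.resize(b[150:270,300:440,::-1],(420,360),interpolation=cv2.INTER_CUBIC)
x=np.hstack([cv2.convertScaleAbs(x,alpha=1.5),cv2.resize(a[150:220,160:230,::-1],(360,360),interpolation=cv2.INTER_CUBIC)]);cv2.imwrite('pics/x7.png',x)
d0=np.load('pics/t0.npy')
for n,p in [('bottle',(438,187)),('jar',(229,222)),('bl',(226,291))]:
    A,B=[q[p[1]-25:p[1]+26,p[0]-25:p[0]+26] for q in (d0,d)]; print(n,np.mean(np.abs(A-B)>10))
E
```

```text
now case [ -85.  -155.5  180.5] tilt 1.103 t 9.85 F [-0.  -0.2  0.7] q [-0.84  0.26  2.04  1.48  0.93 -0.59]
1.48 [ 37.7 107.3] knob scene [180.4 212.9] top [381.9 181.4] lidcorner back R scene [180.2 162.1] tabtop L [241.4 142.8]
stop [180.  217.6] [379.9 176.9]
bottle 0.008842752787389465
jar 0.008458285274894272
bl 0.006535947712418301
```

View pics/x7.png

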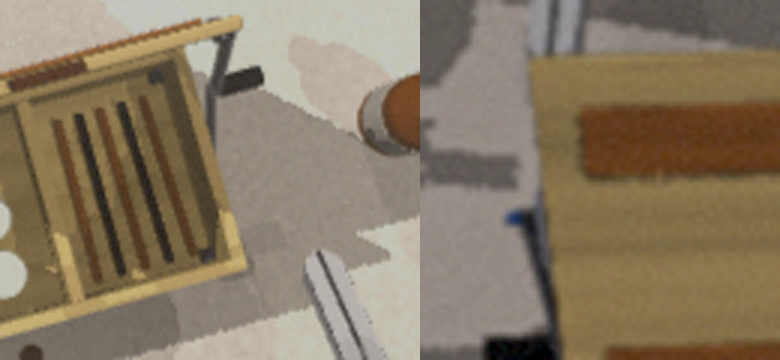

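The knob is at top pixel (381,176) and scene row 217.7. The predicted stop is (380,177) and 217.6, while a merely straight stay would show at row 213, so the stay is locked. The bottle, jar and stack haven't moved.

```bash
python3 -c "
from cell import manip, eyes; print(manip.sign_off())"
```

```text
the job is handed in; nothing more can be done
None
```

The lid is up, and the stay is pushed over centre against its stop, so the case stands open unaided; the jar, bottle and wooden pieces are undisturbed, and the job was handed in at about 10 s on the robot's clock.

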